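Fit and test the brooder's backup battery

TASK

Fit the charged battery cassette, the one with the green handle, into the empty bay on the sloping deck of the brooder's heater control box, pushed fully home so that it sits flat and square. Then press the yellow test button fully down and let it come back up, leaving the cassette seated. Leave the red-handled cassette and everything else on the table where it is.

Things in the scene. Friction and masses are not known exactly. Their poses are not given: they have to be found in the camera images.
- charged: The charged battery cassette: black box 80 (x) x 56 (y) x 24 (z) mm, edges rounded 3 mm, mass about 0.2 kg, with a green handle rib on top, 60 (x) x 16 (y) x 22 (z) mm, centred, running along x, so the whole is 46 mm high. Origin: centre of its underside; z is up through the rib. It starts flat on the table. It is the same either way round (half turn about z) and fits the bay either way.
- flat: The spent battery cassette: same shape and size as the charged one, but with a red handle rib. It lies flat on the table near the charged one, on either side of it, and is not to be moved.
- console: The heater control box, fixed: grey wedge 260 mm wide (y) with a blue deck 190 mm long sloping up away from the robot at 30 degrees, from 25 mm above the table in front to 120 mm at the back. The bay is on the right of the deck, the test button on the left. Origin: on the table under the deck's centre; z up, x level towards its high back.
- bay: Bay (pocket) in the sloping deck, 84 (x) x 60 (y) mm, 14 mm deep, straight walls: 2 mm spare all round the cassette. Origin: centre of its floor, 60 mm above the table; x up the slope, y level (left seen from the robot), z square out of the deck, whose surface is at z = 14 mm. A seated cassette has its origin and z on the bay's, x along bay x either way, its box 10 mm proud of the deck.
- button_top (a point): Centre of the top face of the yellow test button (when not pressed), 28 mm across, in a black round housing 44 mm across and 12 mm high on the deck, to the left of the bay (at bay x -35, y +115 mm). Its axes are those of the bay: z points out of the deck and the button is pressed along -z. It stands 10 mm above its housing, 22 mm above the deck. Moves with the button.
- button (a joint): Travel of the test button in m: 0 is up, 0.006 is fully down. Spring return; it begins to move at about 1.5 N and is fully down at 5 N.
- mug: Blue mug with pencils, 80 mm across, 90 mm high (pencils to 150 mm); bystander. Origin: centre of its underside.
- cards: Pink box of cards, 90 x 65 x 22 mm; bystander. Origin: centre of its underside.
- webcam: Black webcam, ball on a 40 x 60 mm foot, 68 mm high; bystander. Origin: centre of its underside.

How it is judged:
By the outcome, as a careful person would: the job done as asked, in the order asked, and still so for the second after the job is handed in, with the robot touching nothing.
It also fails if it takes over 46 s, if anything falls off the work surface, if the arm or the gripper's body presses on something with over 40 N, if the wrist force passes 120 N, or if a joint passes its speed limit or range.

ROBOT

A 6-joint arm with a two-finger parallel gripper is mounted at the origin on the work surface. World frame = base frame: x ahead of the robot, y to its left, z up, the work surface at z = 0. Lengths are in m, angles in rad, forces in N, time in s.
With the tool pointing down it reaches from about 0.4 to 0.825 m from the base axis. Payload 7 kg.
Tool frame: the origin (TCP) lies midway between the tips of the shut fingers; the grasp point (between the pads) lies 19 mm behind it; z points along the fingers, y is the line along which they close (so a half turn about z gives the same grasp; the last joint's range is limited). The gripper opens to 88 mm and grips with 3 to 60 N. Pads are 19 mm wide; open, the fingers measure 130 mm over their backs; the gripper's body (78 mm by 193 mm) begins 47 mm behind the grasp point.
Start: joints at [-0.865, 0.359, 0.012, 0, -1.224, -0.288], TCP at [0.274, -0.617, 0.227] pointing down, gripper open.
Joint ranges: [-3.07, 3.07], [-1.43, 2.12], [-1.02, 1.25], [-3.03, 1.67], [-3.05, -0], [-3.03, 3.03]. Speed limits (rad/s): [2.39, 2.39, 3.01, 3.14, 3.14, 3.14].

INTERFACE

Orientations are given as [roll, pitch, yaw] about the fixed x, y, z axes, in that order (R = Rz(yaw) Ry(pitch) Rx(roll)).
In Python, from station import telemetry, eyes, ticket, recognise, trace gives the robot as it stands. The module is installed in compiled form; this text tells all that it offers.
- The arm moves only by the tool servo_tool, never from a script. Its argument "series" is a list that holds one entry, the list of rows, each a list of 4 numbers: the shift along the tool's x, y, z in mm, then the turn about the tool's z in rad. In form: [[[x, y, z, roll], ...]]. A call has exactly 10 rows; each row shifts and turns the commanded pose from where the row before left it, along the tool's axes as they then stand; what a row does not reach is not made up. A row lasts 1/12 s, in which the tool goes at most 41.7 mm and 7.16 degrees, less where a joint would pass 70% of its speed; a pose out of reach is approached as far as the arm can. A call is refused whole if a number of a shift passes 41.7 or a number of a turn 0.125, either way. A call with a gripper value outside its range is refused whole. "claw" is the gripper's target within -1 to 1 (shut at 1, half-way at 0, fully open at -1), set as the call begins (left out, the last holds). The fingers move at their own pace and stop on an object; "grip_force" is the grip in N (left out, the last holds). Time passes only in rows, so rows that do not move let the fingers close, or fill a call up. It gives the time, the measured TCP pose, the force, the opening and the grip force at its end, in the units of the state.
- telemetry.get_state(): the state, without advancing time (a new reading comes with each control period).
- eyes.grab_frame(name): name is "scene" or "top"; returns the picture (480x640x3 uint8, red, green, blue); there is no depth.
- eyes.calibration(name): a dict with "mtx" (3x3 intrinsics, pixels), "k1" (the pictures are not rectified: a ray, as slopes to the right and down, at radius r is drawn at 1 + k1 r^2 times it, then the intrinsics apply), "rvec" (rotation vector, rad) and "tvec" (3), from world to camera coordinates, as OpenCV has them. Camera axes: x right, y down, z forward; pixel columns grow to the right and rows downward; lengths in m; the calibration is good to about 2 mm. A picture is of the moment at which its call begins. calibration takes no time and is no camera call.
- ticket.job_done(): hands the job in; it is judged then, once.
Trained networks look in the newest picture that a camera, given by its name, has taken for a name from the list of things; names that differ only in an ending like _2 or _b are one class to them, and where a whole thing is asked for, a point or a joint stands for the part that bears it (a point fixed in the world has none). Each returns a list of dicts, best first, with "conf" (0 to 1); they miss things now and then, are a little off and sometimes report something else, mostly with a low value. They report only what shows in the picture. A call takes as long as a camera call.
- recognise(camera, name): "position" ([x, y, z] in m, in world coordinates, good to about 4 mm: the middle of the surface that is visible of it).
- trace(camera, name): "mask" (480x640 bool, what is visible of it).
The state is a dict: "t": time; "q": joint angles; "qd": joint speeds; "joint_efforts": joint torques, N m; "eef_pos": TCP position; "ee_rot": TCP orientation; "force": force on the tool from outside, world axes, zero at the start; "moment": the same for the moment, N m; "width": finger opening in m; "gripper_force": force on a finger pad.
Only numpy, scipy, OpenCV 4.12 (cv2) and the standard library are available. Lean on these libraries where they do the work, as an engineer would, in place of code of your own. Each camera call takes 0.05 s, during which the arm holds its last target. There are 200 camera calls.

## Working session

There is one attempt and no reset: what is moved stays moved. The work goes in short steps, Python scripts to look and compute and a tool call to move; the robot and the scene stay as the last step left them, time stands still between calls to the robot, and variables do not carry over. Pictures are saved under pics/ and viewed, at most 10 in all, crops included, and the job is handed in when it is done.

Besides the shell and the picture viewer there is one more tool, called by a JSON object that holds its "method" and its "body". servo_tool: Moves the arm, as the interface text tells. Its arguments: {"type":"object","properties":{"series":{"type":"array"},"claw":{"type":"number"},"grip_force":{"type":"number"}},"required":["series"]}

```bash
mkdir -p pics; cat > h.py <<'E'
import numpy as np, cv2
from station import telemetry, eyes, ticket, recognise, trace
def cal(n):
    c=eyes.calibration(n); return np.array(c["mtx"],float),c["k1"],cv2.Rodrigues(np.array(c["rvec"],float))[0],np.array(c["tvec"],float).ravel()
def grab(n,f=None):
    im=eyes.grab_frame(n)
    if f: cv2.imwrite("pics/"+f,im[:,:,::-1])
    return im
def ray(n,uv):
    K,k,R,t=cal(n); d=np.array([k,0,0,0,0.])
    p=cv2.undistortPoints(np.array(uv,float).reshape(-1,1,2),K,d)[:,0]
    v=np.c_[p,np.ones(len(p))]@R; return -R.T@t, v/np.linalg.norm(v,axis=1)[:,None]
def atz(n,uv,z):
    o,v=ray(n,uv); return o+v*((z-o[2])/v[:,2])[:,None]
def proj(n,P):
    K,k,R,t=cal(n); return cv2.projectPoints(np.array(P,float).reshape(-1,1,3),cv2.Rodrigues(R)[0],t,K,np.array([k,0,0,0,0.]))[0][:,0]
E
python3 - <<'E'
from h import *
for c in("scene","top"):
    grab(c,c+"0.png"); K,k,R,t=cal(c); print(c,(-R.T@t).round(3),K[0,0],R[2].round(2))
    for n in("charged","flat","bay","button_top","console"):
        print(n,[(np.round(d["position"],3).tolist(),round(d["conf"],2)) for d in recognise(c,n)][:2])
print(telemetry.get_state())
E
```

```text
scene [ 1.105 -0.992  0.807] 572.7491415250347 [-0.44  0.72 -0.54]
charged [([0.503, -0.37, 0.024], 0.65)]
flat [([0.485, -0.242, 0.019], 0.77)]
bay [([0.666, 0.122, 0.091], 0.58)]
button_top [([0.501, -0.369, 0.024], 0.41)]
console [([0.697, 0.091, 0.061], 0.82)]
top [ 0.375 -0.039  1.018] 511.40737072245355 [ 0.17  0.02 -0.99]
charged [([0.482, -0.35, 0.025], 0.88)]
flat [([0.463, -0.223, 0.024], 0.64)]
bay [([0.641, 0.155, 0.073], 0.87)]
button_top [([0.61, 0.238, 0.076], 0.7)]
console [([0.64, 0.155, 0.072], 0.82), ([0.417, -0.076, 0.058], 0.28)]
{'t': 0.6, 'q': array([-8.64885131e-01,  3.58551826e-01,  1.19046396e-02, -1.15434947e-05,
       -1.22411936e+00, -2.88118126e-01]), 'qd': array([ 1.29868406e-04,  1.07866385e-03,  1.71546821e-03, -2.31830853e-05,
       -1.18204104e-05, -3.39878223e-04]), 'joint_efforts': array([ 4.05291348e-04, -5.81992185e+01,  2.93180466e+01,  6.99963123e+00,
        1.23969081e-02, -2.18338874e-05]), 'eef_pos': array([ 0.2738613 , -0.61691544,  0.22659236]), 'ee_rot': array([-3.14156719e+00,  1.88702716e-05, -2.72380351e+00]), 'force': array([-0.42213174, -0.3560365 , -1.29342019]), 'moment': array([ 0.01310764, -0.01061832,  0.04197599]), 'gripper_force': 0.0, 'width': 0.08752487875622392}
```

View pics/scene0.png

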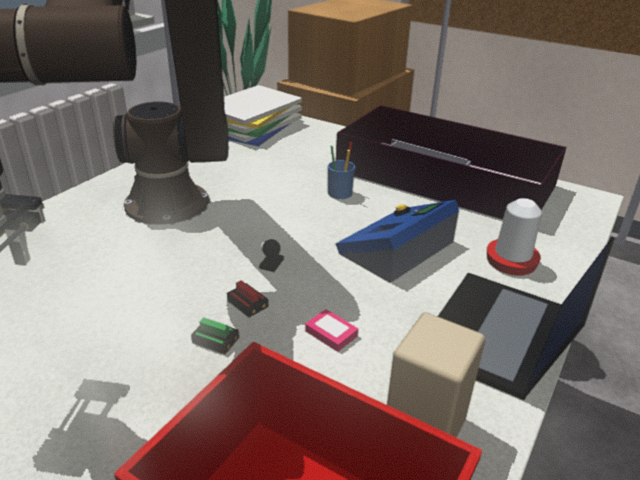

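View pics/top0.png

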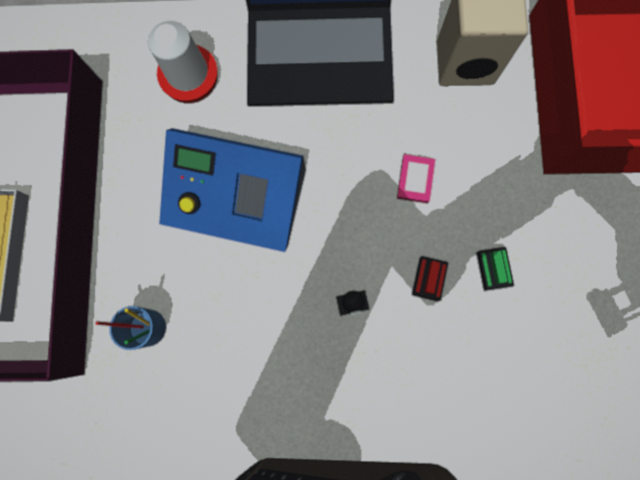

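```bash
cat > m.py <<'E'
from h import *
def tri(a,b):
    (o1,v1),(o2,v2)=a,b; v1=v1[0];v2=v2[0]
    s=np.linalg.lstsq(np.c_[v1,-v2],o2-o1,rcond=None)[0]; p,q=o1+s[0]*v1,o2+s[1]*v2
    return ((p+q)/2).round(4),(p-q).round(4)
E
python3 - <<'E'
from m import *
T=grab("top");S=grab("scene");res={}
for c,im in(("top",T),("scene",S)):
    for n in("charged","flat","bay","button_top"):
        d=trace(c,n)
        if not d: print(c,n,None);continue
        m=d[0]["mask"]; r=cv2.minAreaRect(np.argwhere(m)[:,::-1].astype(np.float32)); print(c,n,round(d[0]["conf"],2),m.sum(),np.round(r[0],1),np.round(r[1],1),round(r[2],1))
    h=cv2.cvtColor(im,cv2.COLOR_RGB2HSV)
    for n,lo,hi,box in(("green",(45,120,60),(80,255,255),(470,240,520,295) if c=="top" else (185,310,245,360)),("yellow",(20,150,120),(35,255,255),(165,185,210,225) if c=="top" else (385,200,415,222))):
        m=cv2.inRange(h,lo,hi);k=np.zeros_like(m);k[box[1]:box[3],box[0]:box[2]]=255;m&=k
        p=np.argwhere(m)[:,::-1].astype(np.float32); r=cv2.minAreaRect(p);res[c,n]=p.mean(0)
        print(c,n,len(p),p.mean(0).round(1),np.round(cv2.boxPoints(r),1).tolist())
for n in("green","yellow"): print(n,tri(ray("top",[res["top",n]]),ray("scene",[res["scene",n]])))
a=cv2.resize(T[120:310,150:520],None,fx=2,fy=2,interpolation=cv2.INTER_CUBIC)
b=cv2.resize(S[180:280,330:470],None,fx=3.5,fy=3.5,interpolation=cv2.INTER_CUBIC)[:350]
o=np.zeros((600,800,3),np.uint8);o[:380,:740]=a;bb=cv2.resize(b,None,fx=.62,fy=.62);o[380:380+bb.shape[0],:bb.shape[1]]=bb
cv2.imwrite("pics/c1.png",o[:,:,::-1])
E
```

```text
top charged 0.75 1303 [494.2 268.9] [42.2 32.2] 78.7
top flat 0.88 1197 [429.3 278.8] [29.8 42.2] 11.3
top bay 0.73 1306 [494.8 268.7] [42.2 32.4] 78.7
top button_top 0.54 190 [187.5 204. ] [14. 15.] 90.0
top green 620 [497.8 267.4] [[480.70001220703125, 253.3000030517578], [505.1000061035156, 248.39999389648438], [511.8999938964844, 282.6000061035156], [487.5, 287.5]]
top yellow 152 [186.1 204.3] [[180.0, 198.0], [192.0, 198.0], [192.0, 211.0], [180.0, 211.0]]
scene charged 0.62 1150 [214.8 335.6] [45.5 29.1] 18.4
scene flat 0.96 876 [246.8 299.3] [40.4 25.2] 36.9
scene bay 0.6 3144 [397.5 226.8] [ 36.2 126.9] 59.0
scene button_top 0.46 60 [401. 207.] [ 6. 10.] 90.0
scene green 18 [223.5 327.4] [[210.0, 331.1000061035156], [224.0, 320.1000061035156], [231.0, 329.0], [217.0, 340.0]]
scene yellow 31 [400.8 207. ] [[396.5, 206.5], [404.0, 204.0], [405.20001220703125, 207.60000610351562], [397.70001220703125, 210.10000610351562]]
green (array([ 0.4941, -0.353 ,  0.0336]), array([-0.0166, -0.0128,  0.0023]))
yellow (array([0.6141, 0.2387, 0.0681]), array([-0.0027, -0.0018, -0.0012]))
```

View pics/c1.png

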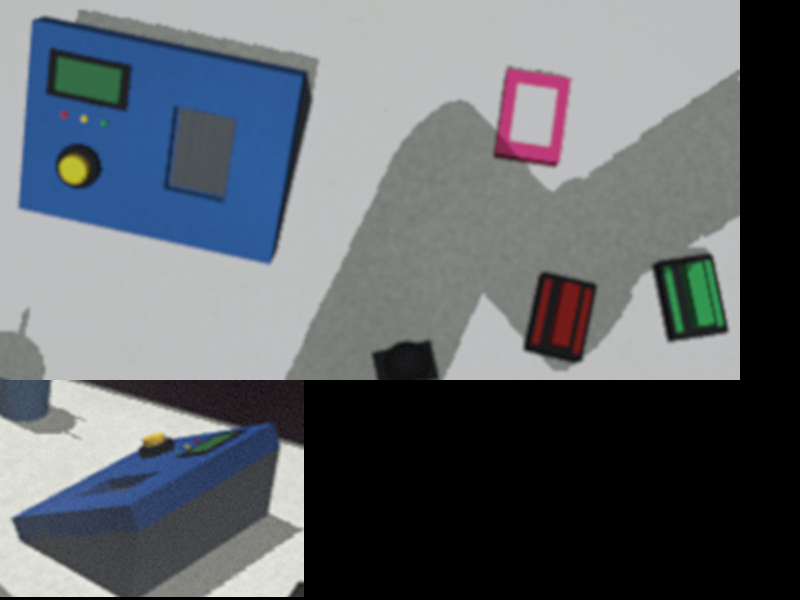

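```bash
cat > fit.py <<'E'
from m import *
from scipy.optimize import minimize
U=6
def up(im,b): return cv2.resize(im[b[1]:b[3],b[0]:b[2]],None,fx=U,fy=U,interpolation=cv2.INTER_CUBIC)
def poly(c,P,b):
    q=(proj(c,P)+.5-np.array(b[:2]))*U; return q
def fill(q,b,hull=False):
    m=np.zeros(((b[3]-b[1])*U,(b[2]-b[0])*U),np.uint8)
    for k in (q if isinstance(q,list) else [q]):
        k=np.round(k*16).astype(np.int32).reshape(-1,1,2); k=cv2.convexHull(k) if hull else k
        cv2.fillPoly(m,[k],1,shift=4)
    return m>0
def iou(a,b): return (a&b).sum()/(a|b).sum()
def Rz(a): return np.array([[np.cos(a),-np.sin(a),0],[np.sin(a),np.cos(a),0],[0,0,1]])
def box(a,b,z0,z1): return np.array([[i*a/2,j*b/2,z] for i in(-1,1) for j in(-1,1) for z in(z0,z1)])
CAS=[box(.080,.054,0,.024),box(.060,.016,.024,.046)]
A=np.pi/6; Ry=np.array([[np.cos(A),0,-np.sin(A)],[0,1,0],[np.sin(A),0,np.cos(A)]])  # bay->console axes
def nm(f,x0,st):
    s=np.vstack([x0]+[np.array(x0)+np.eye(len(x0))[i]*st[i] for i in range(len(x0))])
    return minimize(f,x0,method="Nelder-Mead",options=dict(initial_simplex=s,xatol=1e-5,fatol=1e-5,maxiter=300))
E
cat > fit1.py <<'E'
from fit import *
T,S=grab("top"),grab("scene")
# cassette: sat/dark silhouette on pale table (unshadowed)
B={"top":(470,240,525,300),"scene":(185,312,245,358)};M={}
for c,im in(("top",T),("scene",S)):
    u=up(im,B[c]).astype(int); mn=u.min(2); m=(mn<75).astype(np.uint8)
    n,l,s,_=cv2.connectedComponentsWithStats(m); M[c]=l==1+np.argmax(s[1:,4])
    ct,_=cv2.findContours(M[c].astype(np.uint8),cv2.RETR_EXTERNAL,2); M[c]=cv2.drawContours(np.zeros_like(m),ct,-1,1,-1)>0
def cost(p,cs=("top","scene")):
    return -sum(iou(fill([poly(c,x@Rz(p[2]).T+[p[0],p[1],p[3] if len(p)>3 else 0],B[c]) for x in CAS],B[c],True),M[c]) for c in cs)
x0=[.485,-.352,.0]
for cs in(("top",),("scene",),("top","scene")):
    r=min((nm(lambda p:cost(p,cs),[.487,-.355,y],[.01,.01,.1]) for y in(-.1,.2)),key=lambda r:r.fun); print("cas",cs,r.x.round(4),round(r.fun,3))
r=nm(cost,list(r.x)+[0],[.003,.003,.02,.01]);print("cas z free",r.x.round(4),round(r.fun,3))
# deck + bay
B2={"top":(150,115,315,260),"scene":(325,185,470,285)};D={};H={}
for c,im in(("top",T),("scene",S)):
    h=cv2.cvtColor(up(im,B2[c]),cv2.COLOR_RGB2HSV); m=cv2.inRange(h,(100,120,30),(125,255,255))
    n,l,s,_=cv2.connectedComponentsWithStats(m); m=(l==1+np.argmax(s[1:,4])).astype(np.uint8)
    ct,_=cv2.findContours(m,cv2.RETR_EXTERNAL,2); f=cv2.drawContours(np.zeros_like(m),ct,-1,1,-1); D[c]=f>0
    k=((f>0)&(m==0)).astype(np.uint8); n,l,s,cen=cv2.connectedComponentsWithStats(k)
    print(c,[(a[4]//36,(q/U+B2[c][:2]).round(1).tolist()) for a,q in zip(s[1:],cen[1:]) if a[4]>36*15])
    tgt=np.array([251,197] if c=="top" else [385,229]); j=1+np.argmin([np.hypot(*(q/U+B2[c][:2]-tgt))+(1e3 if a[4]<36*30 else 0) for a,q in zip(s[1:],cen[1:])]); H[c]=l==j
rim=np.array([[i*.042,j*.03,.014] for i,j in((-1,-1),(-1,1),(1,1),(1,-1))])
def P(p): return rim@Ry.T@Rz(p[2]).T+[p[0],p[1],p[3] if len(p)>3 else .0604]
def cb(p,cs=("top","scene")): return -sum(iou(fill(poly(c,P(p),B2[c]),B2[c]),H[c]) for c in cs)
for cs in(("top",),("scene",),("top","scene")):
    r=nm(lambda p:cb(p,cs),[.645,.155,-.15],[.01,.01,.1]); print("bay",cs,r.x.round(4),round(r.fun,3))
r=nm(cb,list(r.x)+[.06],[.003,.003,.02,.01]);print("bay z free",r.x.round(4),round(r.fun,3))
dk=lambda p:np.array([[i*.095,j*.13,0] for i,j in((-1,-1),(-1,1),(1,1),(1,-1))])@Ry.T@Rz(p[2]).T+[p[0],p[1],.0725]
r=nm(lambda p:-iou(fill(poly("top",dk(p),B2["top"]),B2["top"]),D["top"]),[.64,.19,-.15],[.01,.01,.1]);print("deck",r.x.round(4),round(r.fun,3))
v=np.hstack([up(T,B2["top"])[::2,::2],up(S,B2["scene"])[:435:1,:0]]);
def ov(im,c,b,m,qs):
    o=up(im,b).copy(); ct,_=cv2.findContours(m.astype(np.uint8),0,2); cv2.drawContours(o,ct,-1,(255,0,0),1)
    for q in qs: cv2.polylines(o,[cv2.convexHull(q.astype(np.int32))],True,(255,255,0),1)
    return o
E
python3 fit1.py
```

```text
cas ('top',) [ 0.4865 -0.3596  0.1751] -0.913
cas ('scene',) [ 0.4892 -0.3529 -0.059 ] -0.37
cas ('top', 'scene') [ 0.4872 -0.3596  0.1746] -1.275
cas z free [ 4.872e-01 -3.596e-01  1.751e-01 -1.000e-04] -1.276
top [(np.int32(865), [194.2, 159.8]), (np.int32(1093), [251.4, 195.9]), (np.int32(18), [182.1, 177.3]), (np.int32(19), [192.0, 179.3]), (np.int32(344), [188.8, 203.2])]
scene [(np.int32(100), [386.3, 227.7])]
bay ('top',) [ 0.6335  0.11   -0.3193] -0.841
bay ('scene',) [ 0.6328  0.1136 -0.3021] -0.643
bay ('top', 'scene') [ 0.6318  0.1125 -0.2987] -1.469
bay z free [ 0.6321  0.1126 -0.2956  0.0604] -1.469
deck [ 0.6369  0.1568 -0.2324] -0.984
```

```bash
sed -i 's/mn<75/mn<(75 if c=="top" else 90)/; s/tgt=np/global_c=c;tgt=np/' fit1.py; cat >> fit1.py <<'E'
yaw=r.x[2]; dx,dy=r.x[:2]
fl=rim*[1,1,0]
def Q(p,loc): return loc@Ry.T@Rz(yaw).T+Rz(yaw)@[p[0],p[1],0]+[dx,dy,.0604]
def cf(p,cs): return -sum(iou(fill(poly(c,Q(p,fl),B2[c]),B2[c])&fill(poly(c,Q(p,rim),B2[c]),B2[c]),H[c]) for c in cs)
for cs in(("top",),("scene",),("top","scene")):
    f=nm(lambda p:cf(p,cs),[0.007,-.05],[.01,.01]); print("bay rel deck (floor&rim)",cs,f.x.round(4),round(f.fun,3),(Rz(yaw)@[*f.x,0]+[dx,dy,0]).round(4))
R_=nm(cost,[.487,-.3596,.175],[.005,.005,.05]);print("cas",R_.x.round(4),R_.fun)
M2=M
o=np.zeros((600,800,3),np.uint8)
def put(im,x,y,w,h): o[y:y+h,x:x+w]=cv2.resize(im,(w,h))
cas=lambda c:[poly(c,x@Rz(R_.x[2]).T+[*R_.x[:2],0],B[c]) for x in CAS]
put(ov(T,"top",B["top"],M["top"],cas("top")),0,0,330,300); put(ov(S,"scene",B["scene"],M["scene"],cas("scene")),340,0,360,276)
f=nm(lambda p:cf(p,("top",)),[0.007,-.05],[.01,.01])
put(ov(T,"top",B2["top"],H["top"],[poly("top",dk(r.x),B2["top"]),poly("top",Q(f.x,fl),B2["top"]),poly("top",Q(f.x,rim),B2["top"])]),0,302,340,298)
put(ov(S,"scene",B2["scene"],H["scene"],[poly("scene",dk(r.x),B2["scene"]),poly("scene",Q(f.x,rim),B2["scene"])]),345,290,440,303)
cv2.imwrite("pics/c2.png",o[:,:,::-1])
E
python3 fit1.py
```

```text
cas ('top',) [ 0.486  -0.3596  0.1495] -0.912
cas ('scene',) [ 0.4891 -0.3567  0.0378] -0.6
cas ('top', 'scene') [ 0.4876 -0.359   0.1358] -1.502
cas z free [ 0.4876 -0.359   0.1358  0.    ] -1.502
top [(np.int32(864), [194.3, 159.8]), (np.int32(1093), [251.4, 195.9]), (np.int32(18), [182.1, 177.2]), (np.int32(19), [192.0, 179.3]), (np.int32(344), [188.8, 203.2])]
scene [(np.int32(91), [387.3, 227.5])]
bay ('top',) [ 0.6335  0.11   -0.3193] -0.841
bay ('scene',) [ 0.6341  0.1154 -0.3244] -0.585
bay ('top', 'scene') [ 0.6306  0.1111 -0.3035] -1.403
bay z free [ 0.6315  0.1118 -0.3034  0.0603] -1.411
deck [ 0.6367  0.1568 -0.2315] -0.985
bay rel deck (floor&rim) ('top',) [ 0.004  -0.0445] -0.94 [0.6304 0.1126 0.    ]Traceback (most recent call last):
  File "fit1.py", line 42, in <module>
    f=nm(lambda p:cf(p,cs),[0.007,-.05],[.01,.01]); print("bay rel deck (floor&rim)",cs,f.x.round(4),round(f.fun,3),(Rz(yaw)@[*f.x,0]+[dx,dy,0]).round(4))
  File "fit.py", line 20, in nm
    return minimize(f,x0,method="Nelder-Mead",options=dict(initial_simplex=s,xatol=1e-5,fatol=1e-5,maxiter=300))
  
[... 721 characters left out ...]
r>
    def cf(p,cs): return -sum(iou(fill(poly(c,Q(p,fl),B2[c]),B2[c])&fill(poly(c,Q(p,rim),B2[c]),B2[c]),H[c]) for c in cs)
                                       ~~~~^^^^^^^^^^^^^^^^^
  File "fit.py", line 6, in poly
    q=(proj(c,P)+.5-np.array(b[:2]))*U; return q
       ~~~~^^^^^
  File "h.py", line 16, in proj
    K,k,R,t=cal(n); return cv2.projectPoints(np.array(P,float).reshape(-1,1,3),cv2.Rodrigues(R)[0],t,K,np.array([k,0,0,0,0.]))[0][:,0]
            ~~~^^^
  File "h.py", line 4, in cal
    c=eyes.calibration(n); return np.array(c["mtx"],float),c["k1"],cv2.Rodrigues(np.array(c["rvec"],float))[0],np.array(c["tvec"],float).ravel()
ValueError: time passes only in moves, steps and waits
```

```bash
sed -i 's/^def cal(n):/import functools\n@functools.lru_cache\ndef cal(n):/' h.py; python3 fit1.py | grep -v "^top\|^scene"
```

```text
cas ('top',) [ 0.486  -0.3596  0.1495] -0.912
cas ('scene',) [ 0.4882 -0.3572  0.031 ] -0.596
cas ('top', 'scene') [ 0.4873 -0.3587  0.1487] -1.498
cas z free [ 4.875e-01 -3.588e-01  1.509e-01 -2.000e-04] -1.5
bay ('top',) [ 0.6335  0.11   -0.3193] -0.842
bay ('scene',) [ 0.6342  0.1153 -0.3159] -0.611
bay ('top', 'scene') [ 0.6321  0.113  -0.2964] -1.428
bay z free [ 0.632   0.1124 -0.298   0.0606] -1.429
deck [ 0.6368  0.1568 -0.2306] -0.985
bay rel deck (floor&rim) ('top',) [ 0.0044 -0.0435] -0.94 [0.6311 0.1135 0.    ]
bay rel deck (floor&rim) ('scene',) [ 0.0032 -0.0382] -0.174 [0.6312 0.1189 0.    ]
bay rel deck (floor&rim) ('top', 'scene') [ 0.004  -0.0435] -1.113 [0.6307 0.1135 0.    ]
cas [ 0.4884 -0.36    0.1454] -1.4970355502795916
```

View pics/c2.png

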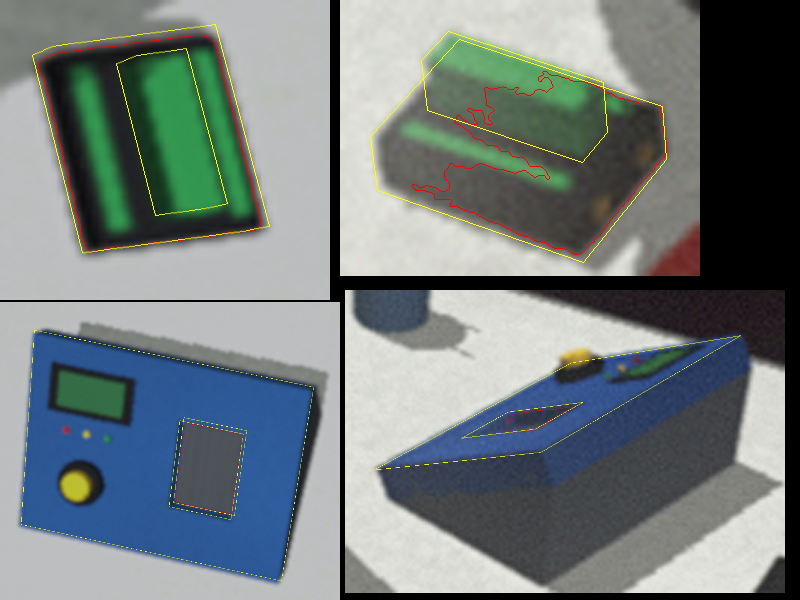

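```bash
cat > go.py <<'E'
import sys
from h import *
def go(x,y,z,yaw):
    s=telemetry.get_state();p=s["eef_pos"];a=s["ee_rot"][2]
    R=Rz=np.array([[np.cos(yaw),np.sin(yaw)],[np.sin(yaw),-np.cos(yaw)]])
    d=np.array([x,y])-p[:2]; xy=R.T@d*1000
    print("t",round(s["t"],2),"pos",p.round(4),"rot",s["ee_rot"].round(3),"F",s["force"].round(1),"w",round(s["width"],4),"| roll",round((a-yaw+np.pi)%(2*np.pi)-np.pi,4),"then tool",xy.round(1),round((p[2]-z)*1000,1))
if __name__=="__main__": go(*map(float,sys.argv[1:]))
E
python3 go.py .4875 -.3595 .11 -2.9916
```

```text
t 1.4 pos [ 0.2739 -0.6169  0.2266] rot [-3.142  0.    -2.724] F [-0.7  0.4 -0.5] w 0.0875 | roll 0.2678 then tool [-249.7  222.6] 116.6
```

{"method": "servo_tool", "body": {"series": [[[0,0,0,0.09],[0,0,0,0.09],[0,0,0,0.088],[-27,24,10,0],[-27,24,10,0],[-27,24,10,0],[-27,24,10,0],[-27,24,10,0],[-27,24,10,0],[-27,24,10,0]]], "claw": -1, "grip_force": 15}}

```text
t: 2.23
eef_pos: [0.4366, -0.4212, 0.1564]
ee_rot: [-3.141, 0.0, -2.992]
force: [-0.1, 0.0, 0.5]
width: 0.0879
gripper_force: 0.0
```

{"method": "servo_tool", "body": {"series": [[[-25,22,15,0],[-20,18,15,0],[-12,10,15,0],[-3.7,4.6,1,0],[0,0,0,0],[0,0,0,0],[0,0,0,0],[0,0,0,0],[0,0,0,0],[0,0,0,0]]]}}

```text
t: 3.07
eef_pos: [0.4873, -0.3603, 0.1111]
ee_rot: [-3.141, 0.001, -2.993]
force: [0.1, -0.5, -0.6]
width: 0.0873
gripper_force: 0.0
```

```bash
python3 go.py .4875 -.3595 .032 -2.9916; python3 - <<'E'
from h import *
S=grab("scene");T=grab("top")
a=cv2.resize(S[270:380,150:310],(640,440),interpolation=cv2.INTER_CUBIC);cv2.imwrite("pics/g1.png",a[:,:,::-1])
E
```

```text
t 3.07 pos [ 0.4873 -0.3603  0.1111] rot [-3.141e+00  1.000e-03 -2.993e+00] F [ 0.1 -0.5 -0.6] w 0.0873 | roll -0.0013 then tool [-0.3  0.7] 79.1
```

View pics/g1.png

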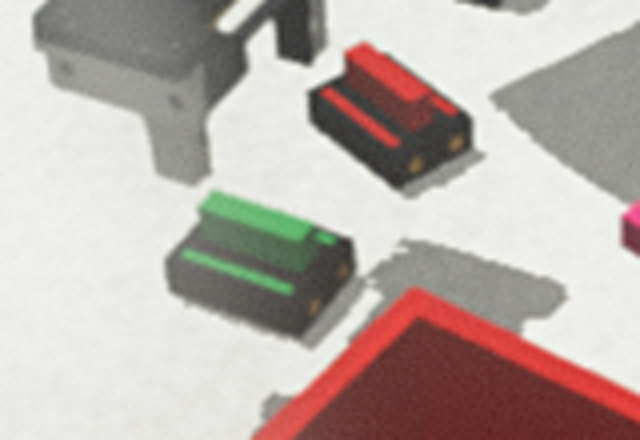

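{"method": "servo_tool", "body": {"series": [[[0,0.7,20,0],[0,0,20,0],[0,0,20,0],[0,0,10,0],[0,0,6,0],[0,0,3,0],[0,0,0,0],[0,0,0,0],[0,0,0,0],[0,0,0,0]]]}}

```text
t: 4.0
eef_pos: [0.488, -0.3591, 0.0325]
ee_rot: [-3.141, 0.001, -2.992]
force: [1.2, 0.4, -0.1]
width: 0.0878
gripper_force: 0.0
```

{"method": "servo_tool", "body": {"series": [[[0,0,0,0],[0,0,0,0],[0,0,0,0],[0,0,0,0],[0,0,0,0],[0,0,0,0],[0,0,0,0],[0,0,0,0],[0,0,0,0],[0,0,0,0]]], "claw": 1, "grip_force": 15}}

```text
t: 4.83
eef_pos: [0.4874, -0.3589, 0.0315]
ee_rot: [3.142, -0.0, -2.992]
force: [-0.2, 0.0, -0.0]
width: 0.0268
gripper_force: 0.0
```

{"method": "servo_tool", "body": {"series": [[[0,0,0,0],[0,0,0,0],[0,0,0,0],[0,0,0,0],[0,0,0,0],[0,0,0,0],[0,0,0,0],[0,0,0,0],[0,0,0,0],[0,0,0,0]]]}}

```text
t: 5.67
eef_pos: [0.4874, -0.3588, 0.0315]
ee_rot: [3.142, -0.0, -2.992]
force: [0.9, 0.1, -2.0]
width: 0.0157
gripper_force: 15.0
```

{"method": "servo_tool", "body": {"series": [[[0,0,-6,0],[0,0,-15,0],[0,0,-25,0.04],[0,0,-25,0.08],[0,0,-25,0.09],[0,0,-25,0.09],[0,0,-12,0.08],[0,0,0,0],[0,0,0,0],[0,0,0,0]]]}}

```text
t: 6.5
eef_pos: [0.4867, -0.3584, 0.1635]
ee_rot: [3.141, -0.002, 2.913]
force: [0.0, -0.3, -2.1]
width: 0.0163
gripper_force: 15.0
```

```bash
python3 go.py .5953 .0705 .14 -3.3726
```

```text
t 6.5 pos [ 0.4867 -0.3584  0.1635] rot [ 3.141e+00 -2.000e-03  2.913e+00] F [ 0.  -0.3 -2.1] w 0.0163 | roll 0.0029 then tool [ -7.6 442.4] 23.5
```

{"method": "servo_tool", "body": {"series": [[[0,12,0,0.003],[0,25,0,0],[0,36,0,0],[0,36,0,0],[0,36,0,0],[0,36,0,0],[0,36,0,0],[0,36,0,0],[0,36,0,0],[0,36,0,0]]]}}

```text
t: 7.33
eef_pos: [0.5617, -0.0405, 0.1633]
ee_rot: [-3.141, -0.002, 2.91]
force: [0.7, -0.5, -0.9]
width: 0.0157
gripper_force: 15.0
```

{"method": "servo_tool", "body": {"series": [[[-3,36,0,0],[-3,30,0,0],[-1.6,22,0,0],[0,14,0,0],[0,8,6,0],[0,5,6,0],[0,2.4,6,0],[0,0,4,0],[0,0,1.5,0],[0,0,0,0]]]}}

```text
t: 8.17
eef_pos: [0.5965, 0.0687, 0.1404]
ee_rot: [-3.141, -0.001, 2.907]
force: [0.9, -0.5, -1.8]
width: 0.0155
gripper_force: 15.0
```

```bash
python3 go.py .5953 .0705 .105 -3.3726; python3 - <<'E'
from h import *
S=grab("scene");T=grab("top")
o=np.zeros((600,800,3),np.uint8);o[:600,:400]=cv2.resize(T[100:280,150:270],(400,600),interpolation=cv2.INTER_CUBIC);o[:400,400:]=cv2.resize(S[150:290,330:470],(400,400),interpolation=cv2.INTER_CUBIC)
cv2.imwrite("pics/g2.png",o[:,:,::-1])
E
```

```text
t 8.17 pos [0.5965 0.0687 0.1404] rot [-3.141e+00 -1.000e-03  2.907e+00] F [ 0.9 -0.5 -1.8] w 0.0155 | roll -0.0032 then tool [1.5 1.5] 35.4
```

View pics/g2.png

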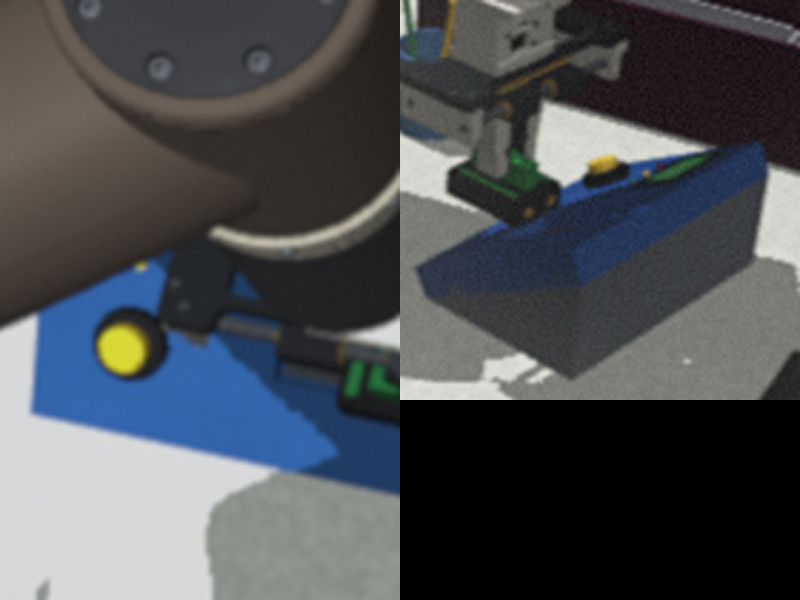

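{"method": "servo_tool", "body": {"series": [[[1.5,1.5,8,0],[0,0,8,0],[0,0,6,0],[0,0,3,0],[0,0,3,0],[0,0,3,0],[0,0,3,0],[0,0,0,0],[0,0,0,0],[0,0,0,0]]]}}

```text
t: 9.1
eef_pos: [0.593, 0.0717, 0.1066]
ee_rot: [-3.14, -0.005, 2.908]
force: [-11.7, 4.5, 6.9]
width: 0.0159
gripper_force: 15.0
```

{"method": "servo_tool", "body": {"series": [[[2,0,2,0],[2,0,2,0],[1,0,2,0],[1,0,1,0],[0,0,0,0],[0,0,0,0],[0,0,0,0],[0,0,0,0],[0,0,0,0],[0,0,0,0]]]}}

```text
t: 9.93
eef_pos: [0.5896, 0.0728, 0.0999]
ee_rot: [-3.141, -0.001, 2.908]
force: [-5.0, 0.2, 3.5]
width: 0.0154
gripper_force: 15.0
```

```bash
python3 - <<'E'
from h import *
S=grab("scene")
o=cv2.resize(S[170:260,340:460],(800,600),interpolation=cv2.INTER_CUBIC)
cv2.imwrite("pics/g3.png",o[:,:,::-1])
E
```

```text
(no output)
```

View pics/g3.png

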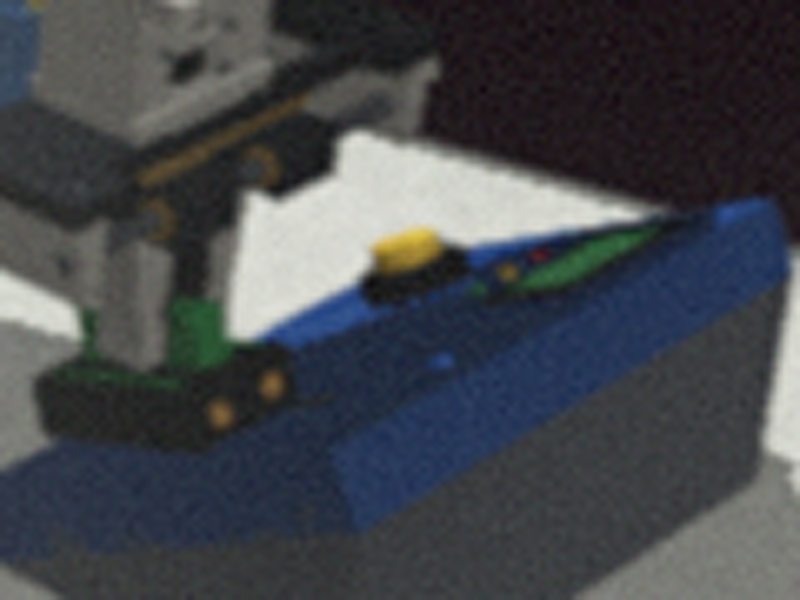

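{"method": "servo_tool", "body": {"series": [[[1,0,2,0],[1,0,2,0],[1,0,2,0],[0,0,1,0],[0,0,0,0],[0,0,0,0],[0,0,0,0],[0,0,0,0],[0,0,0,0],[0,0,0,0]]]}}

```text
t: 10.82
eef_pos: [0.5874, 0.074, 0.093]
ee_rot: [3.141, 0.0, 2.909]
force: [-2.6, 0.4, -0.8]
width: 0.0161
gripper_force: 15.0
```

{"method": "servo_tool", "body": {"series": [[[0,0,1,0],[0,0,1,0],[0,0,1,0],[0,0,0,0],[0,0,0,0],[0,0,0,0],[0,0,0,0],[0,0,0,0],[0,0,0,0],[0,0,0,0]]]}}

```text
t: 11.65
eef_pos: [0.5872, 0.074, 0.0916]
ee_rot: [3.141, 0.001, 2.909]
force: [-9.8, 1.4, 13.5]
width: 0.0157
gripper_force: 15.0
```

```bash
python3 - <<'E'
from fit import *
S=grab("scene");p=telemetry.get_state()["eef_pos"];print(p)
yaw=-.231;b0=np.array([.633,.113,.0604]);Rb=Rz(yaw)@Ry
t=Rb.T@(p-b0);print("TCP in bay",t.round(4))
b=(340,200,400,245);k=13.33
o=cv2.resize(S[b[1]:b[3],b[0]:b[2]],(800,600),interpolation=cv2.INTER_CUBIC)
for dx,col in((0,(255,60,60)),(.004,(255,255,0))):
    c=np.array([t[0]+dx,t[1],.014])
    X=box(.08,.056,0,.024)
    q=(proj("scene",(X+c)@Rb.T+b0)+.5-b[:2])*k
    for i in range(8):
        for j in range(i):
            if bin(i^j).count("1")==1: cv2.line(o,tuple(q[i].astype(int).tolist()),tuple(q[j].astype(int).tolist()),col,1)
cv2.imwrite("pics/g4.png",o[:,:,::-1])
E
```

```text
[0.58716656 0.07401647 0.09160939]
TCP in bay [-0.0153 -0.0484  0.0449]
```

View pics/g4.png

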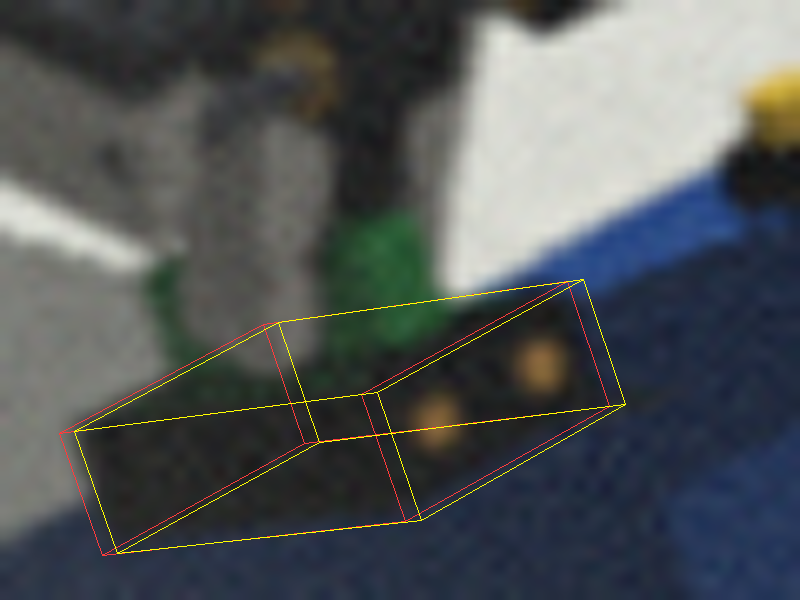

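{"method": "servo_tool", "body": {"series": [[[2,0,-3.5,0],[2,0,-4,0],[2,0,-5,0],[-2.7,12,-1.5,0],[-2.7,12,-1.5,0],[-2.7,12,-1.6,0],[-2.6,12.4,-1.6,0],[0,0,0,0],[0,0,0,0],[0,0,0,0]]]}}

```text
t: 12.53
eef_pos: [0.6027, 0.12, 0.1082]
ee_rot: [-3.141, -0.001, 2.909]
force: [-0.8, 0.7, -1.4]
width: 0.016
gripper_force: 15.0
```

```bash
python3 go.py .6037 .1199 .1065 -3.3726
```

```text
t 12.53 pos [0.6027 0.12   0.1082] rot [-3.141e+00 -1.000e-03  2.909e+00] F [-0.8  0.7 -1.4] w 0.016 | roll -0.0017 then tool [-1.   0.2] 1.7
```

{"method": "servo_tool", "body": {"series": [[[-1,0,1.7,-0.002],[-1.5,0,2.6,0],[-1.5,0,2.6,0],[-1.5,0,2.6,0],[-1,0,1.7,0],[-0.5,0,0.9,0],[-0.5,0,0.9,0],[-0.5,0,0.9,0],[0,0,0,0],[0,0,0,0]]]}}

```text
t: 13.37
eef_pos: [0.6107, 0.1179, 0.0949]
ee_rot: [-3.142, -0.0, 2.91]
force: [-0.1, 0.2, -1.4]
width: 0.0158
gripper_force: 15.0
```

```bash
python3 go.py .6156 .1171 .0857 -3.3726; python3 - <<'E'
from fit import *
p=telemetry.get_state()["eef_pos"];print((Rz(-.231)@Ry).T@(p-np.array([.633,.113,.0604])))
E
```

```text
t 13.37 pos [0.6107 0.1179 0.0949] rot [-3.142 -0.     2.91 ] F [-0.1  0.2 -1.4] w 0.0158 | roll -0.0002 then tool [-5.   0.4] 9.2
[-0.00254856 -0.00038135  0.04125154]
```

{"method": "servo_tool", "body": {"series": [[[-1,0,1.7,0],[-1,0,1.7,0],[-1,0,1.7,0],[-0.5,0,0.9,0],[-0.5,0,0.9,0],[-0.5,0,0.9,0],[-0.5,0,0.9,0],[0,0,0,0],[0,0,0,0],[0,0,0,0]]]}}

```text
t: 14.2
eef_pos: [0.6156, 0.1167, 0.0862]
ee_rot: [3.142, 0.0, 2.91]
force: [0.4, -0.1, -2.7]
width: 0.016
gripper_force: 15.0
```

{"method": "servo_tool", "body": {"series": [[[-0.5,0,0.9,0],[-0.5,0,0.9,0],[-0.5,0,0.9,0],[0,0,0,0],[0,0,0,0],[0,0,0,0],[0,0,0,0],[0,0,0,0],[0,0,0,0],[0,0,0,0]]]}}

```text
t: 15.03
eef_pos: [0.6162, 0.1167, 0.0855]
ee_rot: [3.141, -0.0, 2.911]
force: [-9.6, 1.0, 16.5]
width: 0.016
gripper_force: 15.1
```

```bash
python3 - <<'E'
from fit import *
s=telemetry.get_state();p=s["eef_pos"];print((Rz(-.231)@Ry).T@(p-np.array([.633,.113,.0604])),s["force"],s["moment"])
E
```

```text
[-0.00234448 -0.00028764  0.03037454] [-9.61402078  0.95316375 16.50167908] [0.72316124 3.81146789 0.03065287]
```

{"method": "servo_tool", "body": {"series": [[[0.5,0,-0.9,0],[0.3,0,-0.5,0],[0,0,0,0],[0,0,0,0],[0,0,0,0],[0,0,0,0],[0,0,0,0],[0,0,0,0],[0,0,0,0],[0,0,0,0]]], "claw": 0}}

```text
t: 15.87
eef_pos: [0.6163, 0.1166, 0.0849]
ee_rot: [3.142, 0.0, 2.91]
force: [-2.0, 1.4, 5.4]
width: 0.0439
gripper_force: 2.7
```

{"method": "servo_tool", "body": {"series": [[[0,0,-3,0],[0,0,-10,0],[0,0,-20,0],[0,0,-25,0],[0,0,-10,0],[0,0,0,0],[0,0,0,0],[0,0,0,0],[0,0,0,0],[0,0,0,0]]]}}

```text
t: 16.7
eef_pos: [0.6158, 0.1163, 0.1518]
ee_rot: [-3.141, -0.001, 2.91]
force: [0.2, 0.7, 0.0]
width: 0.0437
gripper_force: 0.0
```

```bash
python3 go.py .5959 .2399 .0871 -3.3726
```

```text
t 16.7 pos [0.6158 0.1163 0.1518] rot [-3.141e+00 -1.000e-03  2.910e+00] F [0.2 0.7 0. ] w 0.0437 | roll -0.0004 then tool [ 47.6 115.7] 64.7
```

{"method": "servo_tool", "body": {"series": [[[6,14,0,0],[10,25,0,0],[12,30,0,0],[10,25,0,0],[6,15,0,0],[3.6,6.7,10,0],[0,0,15,0],[0,0,15,0],[0,0,15,0],[0,0,9.7,0]]], "claw": 1}}

```text
t: 17.53
eef_pos: [0.5953, 0.2393, 0.0857]
ee_rot: [-3.14, -0.002, 2.91]
force: [0.1, -0.0, -0.4]
width: 0.0004
gripper_force: 0.0
```

{"method": "servo_tool", "body": {"series": [[[-2,0,3.4,0],[-2,0,3.4,0],[-1,0,1.7,0],[-1,0,1.7,0],[0,0,0,0],[0,0,0,0],[0,0,0,0],[0,0,0,0],[0,0,0,0],[0,0,0,0]]]}}

```text
t: 18.37
eef_pos: [0.6023, 0.2388, 0.0782]
ee_rot: [3.141, 0.0, 2.91]
force: [-0.2, -0.2, -0.5]
width: 0.0004
gripper_force: 0.0
```

```bash
python3 - <<'E'
from fit import *
s=telemetry.get_state();p=s["eef_pos"];print((Rz(-.231)@Ry).T@(p-np.array([.633,.113,.0604])),s["force"])
S=grab("scene");o=cv2.resize(S[165:255,340:460],(800,600),interpolation=cv2.INTER_CUBIC)
cv2.imwrite("pics/g5.png",o[:,:,::-1])
E
```

```text
[-0.04195964  0.11543638  0.04474745] [-0.1580864  -0.24093823 -0.47917033]
```

View pics/g5.png

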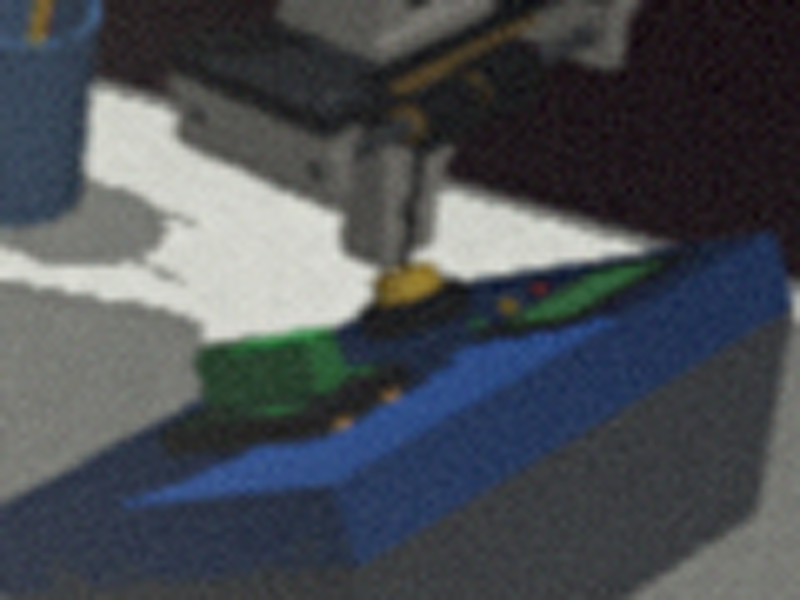

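{"method": "servo_tool", "body": {"series": [[[-1,0,1.7,0],[-1,0,1.7,0],[-1,0,1.7,0],[-1,0,1.7,0],[-0.5,0,0.9,0],[-0.5,0,0.9,0],[0,0,0,0],[0,0,0,0],[0,0,0,0],[0,0,0,0]]]}}

```text
t: 19.25
eef_pos: [0.607, 0.2378, 0.07]
ee_rot: [3.141, 0.0, 2.911]
force: [-3.9, 1.3, 7.2]
width: 0.0009
gripper_force: 4.3
```

{"method": "servo_tool", "body": {"series": [[[-0.5,0,0.9,0],[-0.5,0,0.9,0],[0,0,0,0],[0,0,0,0],[0,0,0,0],[0,0,0,0],[0,0,0,0],[0,0,0,0],[0,0,0,0],[0,0,0,0]]]}}

```text
t: 20.08
eef_pos: [0.6074, 0.2377, 0.0694]
ee_rot: [3.141, -0.0, 2.911]
force: [-10.2, 1.6, 17.2]
width: 0.0003
gripper_force: 10.3
```

{"method": "servo_tool", "body": {"series": [[[1,0,-1.7,0],[2,0,-3.4,0],[4,0,-7,0],[6,0,-12,0],[0,0,-20,0],[0,0,-25,0],[0,0,-20,0],[0,0,-10,0],[0,0,0,0],[0,0,0,0]]]}}

```text
t: 20.92
eef_pos: [0.5952, 0.2404, 0.167]
ee_rot: [3.141, 0.0, 2.91]
force: [-0.2, -0.7, -0.6]
width: 0.0004
gripper_force: 0.0
```

```bash
python3 - <<'E'
from h import *
S=grab("scene","end.png");s=telemetry.get_state();print(s["t"],s["force"],s["eef_pos"])
a=cv2.resize(S[165:255,340:460],(540,405),interpolation=cv2.INTER_CUBIC);b=cv2.resize(S[140:370,170:400],(260,260))
o=np.zeros((405,800,3),np.uint8);o[:,:540]=a;o[:260,540:]=b;cv2.imwrite("pics/g6.png",o[:,:,::-1])
E
```

```text
20.9667 [-0.05549402 -0.19100389 -0.78863966] [0.59477188 0.240102   0.16594597]
```

View pics/g6.png

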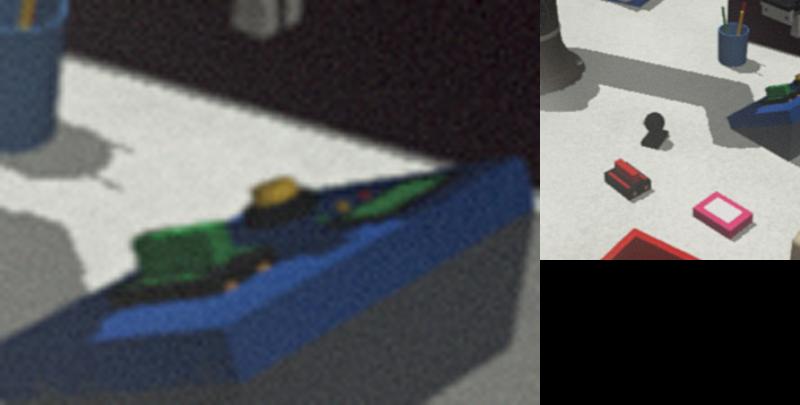

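The picture shows the cassette seated flat in the bay (190,265), the button back up (275,192) and the red cassette, cards, webcam and mug where they were.

```bash
python3 -c "
from station import ticket; print(ticket.job_done())"
```

```text
the job is handed in; nothing more can be done
None
```

The green-handled cassette is seated flat in the bay, the yellow button was pressed to its stop and came back up, nothing else on the table was moved, and I handed the job in at about 21 s of the 46 s allowed; no verdict came back.

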